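# Make up two repair kits

## Robot

A 6-joint arm with a two-finger parallel gripper is mounted at the origin on the work surface. World frame = base frame: x ahead of the robot, y to its left, z up, the work surface at z = 0. Lengths are in m, angles in rad, forces in N, time in s.
With the tool pointing down it reaches from about 0.325 to 0.775 m from the base axis. Payload 5.5 kg.
Tool frame: the origin (TCP) lies at the very end of the fingers, on their centre line; the grasp point (between the pads) lies 19 mm behind it; z points along the fingers, y is the line along which they close (so a half turn about z gives the same grasp; the last joint's range is limited). The gripper opens to 85 mm and grips with 20 to 120 N. Pads are 22 mm wide; open, the fingers measure 114 mm over their backs; the gripper's body (76 mm by 85 mm) begins 54 mm behind the grasp point. The pads swing forward as they close: fully open they stand 13 mm farther back than shut.
Start: joints at [1.198, 0.091, 1.231, -0, 1.82, -0.057], TCP at [0.186, 0.57, 0.231] pointing down, gripper open.
Joint ranges: [-2.87, 2.87], [-0.86, 2.18], [0.17, 2.46], [-1.51, 4.65], [0.06, 2.69], [-2.65, 2.65]. Speed limits (rad/s): [2.57, 2.57, 3.01, 3.14, 3.14, 3.14].

## Interface

Orientations are given as a 3x3 rotation matrix whose columns are the frame's x, y, z axes.
In Python, from plant import telemetry, vision, robot gives the robot as it stands.
- The arm moves only by the shell command python3 -m creep 'ROWS' [FORCE]. ROWS is JSON, a list of rows, each an object of numbers: "wx", "wy", "wz": the turn, a rotation vector about the world's x, y, z in degrees; "tx", "ty", "tz": the shift along the world's x, y, z in mm; "grip": the opening, from 0 (shut) to 1 (fully open). In form: [{"wx": .., "wy": .., "wz": .., "tx": .., "ty": .., "tz": .., "grip": ..}, ...]. A call has 1 to 8 rows; each row is the pose to reach, as a shift and turn from the pose commanded when the call began; what a row does not reach only later rows make up. A row lasts 1/12 s, in which the tool goes at most 41.7 mm and 7.16 degrees, less where a joint would pass 70% of its speed; a pose out of reach is approached as far as the arm can. A call with a gripper value outside its range is refused whole. The fingers move at their own pace and stop on an object; FORCE is the grip in N (left out, the last holds). Time passes only in rows, so rows that repeat a pose let the fingers close. It gives the time, the measured TCP pose, the force, the opening and the grip force at its end, in the units of the state.
- telemetry.read_state(): the state, without advancing time (a new reading comes with each control period).
- vision.get_image(name): name is "scene" or "top"; returns a dict with "img" (480x640x3 uint8, red, green, blue), "z_map" (480x640 float32, m along the optical axis (not along the pixel's ray), 0 where there is no reading), "K" (3x3 intrinsics, pixels), "D" ([k1, k2, p1, p2, k3] as OpenCV has them; the pictures are not rectified), "T" (4x4, takes a point from camera to world coordinates). Camera axes: x right, y down, z forward; pixel columns grow to the right and rows downward; lengths in m; the calibration is good to about 2 mm. A picture is of the moment at which its call begins.
- robot.finish_job(): hands the job in; it is judged then, once.
The state is a dict: "clock": time; "qpos": joint angles; "qd": joint speeds; "effort": joint torques, N m; "position": TCP position; "tool_rot": TCP orientation; "ft_force": force on the tool from outside, world axes, zero at the start; "wrist_torque": the same for the moment, N m; "gripper_width": finger opening in m; "gripper_force": force on a finger pad.
Only numpy, scipy, OpenCV 4.12 (cv2) and the standard library are available. Lean on these libraries where they do the work, as an engineer would, in place of code of your own. Each camera call takes 0.05 s, during which the arm holds its last target. There are 200 camera calls.

## Task

Make up the two repair kits from the loose stock on the bench: the black fan and the green capacitor go in the yellow tray, the transformer and the orange relay in the blue tray. In each tray the capacitor or relay stands in the compartment with the black foam floor and the fan or transformer in the bare one, each upright and flat on the compartment's floor. Set the parts down without dropping them, and leave the heat sink, the tumbler, the tape roll and the screwdriver where they are.

Things in the scene. Friction and masses are not known exactly. Their poses are not given: they have to be found in the camera images.
- fan_mid (a point): small cooling fan lying flat, black square frame 40 x 40 mm, 28 mm high, white hub and grey blades seen from above; about 60 g; grip it across two opposite sides (40 mm). x and y square to its sides. Stands loose on the bench at any yaw. This point is its centre, half-way up; z up
- capacitor_mid (a point): electrolytic capacitor, an upright green cylinder 35 mm in diameter, 45 mm high, silver disc with a dark cross on top; about 50 g. Stands loose on the bench at any yaw. This point is its centre, half-way up; z up
- transformer_mid (a point): small mains transformer: dark red-brown steel core 44 mm (along its x) x 24 mm (y), 40 mm high, with a yellow-taped winding 30 mm (x) x 36 mm (y) that bulges out of the core's long sides from 7 to 33 mm height; about 220 g; grip it across the flat steel ends (44 mm, along x). Stands loose on the bench at any yaw. This point is its centre, half-way up; z up
- relay_mid (a point): plug-in relay, orange block on a black foot with a white spot on top, 34 x 34 mm, 42 mm high; about 70 g; grip it across two opposite sides (34 mm). x and y square to its sides. Stands loose on the bench at any yaw. This point is its centre, half-way up; z up
- tray_yellow: fixed yellow tray 141 x 72 mm; 3 mm walls, tops 12 mm above the bench. A rib makes two compartments 66 x 66 mm inside, hard floors 4 mm above the bench: one floor black (foam), one bare yellow. Origin: centre of underside; x along the length, z up. Black compartment's centre at x = +34.5 mm, y = 0; bare one's at x = -34.5 mm, y = 0. Any yaw
- tray_blue: fixed blue tray 141 x 72 mm; 3 mm walls, tops 12 mm above the bench. A rib makes two compartments 66 x 66 mm inside, hard floors 4 mm above the bench: one floor black (foam), one bare blue. Origin: centre of underside; x along the length, z up. Black compartment's centre at x = +34.5 mm, y = 0; bare one's at x = -34.5 mm, y = 0. Any yaw
- heatsink_mid (a point): finned aluminium heat sink among the stock, 42 x 36 mm, 32 mm high, belongs to neither kit and stays where it is. Stands loose on the bench at any yaw. This point is its centre, half-way up; z up
- tumbler: purple drinking tumbler standing beyond the work, 80 mm in diameter, 172 mm high; stays where it is. Origin: centre of the underside
- tape: roll of black tape lying flat, 84 mm outside diameter, 19 mm high; stays where it is. Origin: centre of the underside
- screwdriver: red-handled screwdriver lying beyond the work, about 200 mm long along its x, 26 mm high; stays where it is. Origin: on its underside near the middle
Things that resemble listed ones, but are neither listed nor needed, are in the scene too. What is shaped like the part that bears relay_mid but pink is not meant.

How it is judged:
At the end, for the whole second after the job is handed in: Each part is released, at rest and upright (0.12 rad) on the floor of its own compartment of its tray (height within 4 mm, centre within 22 mm of the compartment's centre along tray x and y); heat sink, tumbler, tape roll and screwdriver are within 25 mm of where they stood (x of fan_mid in the frame of tray_yellow between -0.0565 and -0.0125 m and y of fan_mid in the frame of tray_yellow between -0.022 and 0.022 m and z of fan_mid in the frame of tray_yellow between 0.014 and 0.022 m and angle between each of fan_mid, capacitor_mid, transformer_mid, relay_mid's own z axis and vertical below 0.12 rad and linear speed of each of fan, capacitor, transformer, relay below 0.02 m/s and x of capacitor_mid in the frame of tray_yellow between 0.0125 and 0.0565 m and y of capacitor_mid in the frame of tray_yellow between -0.022 and 0.022 m and z of capacitor_mid in the frame of tray_yellow between 0.0225 and 0.0305 m and x of transformer_mid in the frame of tray_blue between -0.0565 and -0.0125 m and y of transformer_mid in the frame of tray_blue between -0.022 and 0.022 m and z of transformer_mid in the frame of tray_blue between 0.02 and 0.028 m and x of relay_mid in the frame of tray_blue between 0.0125 and 0.0565 m and y of relay_mid in the frame of tray_blue between -0.022 and 0.022 m and z of relay_mid in the frame of tray_blue between 0.021 and 0.029 m and distance of each of heatsink_mid, tumbler, tape, screwdriver from where it was at the start of the episode below 0.025 m); the robot touches nothing.
It fails at once if the fan is dropped or thrown (moving faster than 0.7 m/s while touching nothing) (linear speed of fan above 0.7 m/s and contact force between fan and anything else below 0.05 N).
It fails at once if the capacitor is dropped or thrown (moving faster than 0.7 m/s while touching nothing) (linear speed of capacitor above 0.7 m/s and contact force between capacitor and anything else below 0.05 N).
It fails at once if the transformer is dropped or thrown (moving faster than 0.7 m/s while touching nothing) (linear speed of transformer above 0.7 m/s and contact force between transformer and anything else below 0.05 N).
It fails at once if the relay is dropped or thrown (moving faster than 0.7 m/s while touching nothing) (linear speed of relay above 0.7 m/s and contact force between relay and anything else below 0.05 N).
It fails at once if the heat sink, tumbler, tape roll or screwdriver is moved by more than 25 mm (distance of any of heatsink_mid, tumbler, tape, screwdriver from where it was at the start of the episode above 0.025 m).
It also fails if it takes over 102 s, if anything falls off the work surface, if the arm or the gripper's body presses on something with over 40 N, if the wrist force passes 120 N, or if a joint passes its speed limit or range.

## Working session

There is one attempt and no reset: what is moved stays moved. The work goes in short steps, Python scripts to look and compute and a shell command to move; the robot and the scene stay as the last step left them, time stands still between calls to the robot, and variables do not carry over. Pictures are saved under pics/ and viewed, at most 14 in all, crops included, and the job is handed in when it is done.

```bash
ls; mkdir -p pics
python3 - <<'E'
from plant import telemetry, vision
import cv2,numpy as np
for n in("scene","top"):
    d=vision.get_image(n); np.savez(f"{n}0.npz",**d); cv2.imwrite(f"pics/{n}0.png",d["img"][:,:,::-1])
    print(n,d["K"].round(1).tolist(),np.array(d["D"]).round(4),d["T"].round(3).tolist())
s=telemetry.read_state(); print(s["clock"],s["position"],s["tool_rot"],s["gripper_width"])
E
```

```text
pics
scene [[574.6, 0.0, 313.3], [0.0, 574.6, 246.4], [0.0, 0.0, 1.0]] [-0.0796  0.      0.      0.      0.    ] [[0.448, 0.728, -0.518, 1.122], [0.894, -0.367, 0.257, -0.268], [-0.003, -0.578, -0.816, 0.835], [0.0, 0.0, 0.0, 1.0]]
top [[532.0, 0.0, 310.3], [0.0, 532.0, 244.4], [0.0, 0.0, 1.0]] [0.0242 0.     0.     0.     0.    ] [[-0.028, -0.992, 0.121, 0.515], [-0.999, 0.031, 0.02, -0.001], [-0.024, -0.121, -0.992, 0.9], [0.0, 0.0, 0.0, 1.0]]
0.1 [0.18624005 0.5700904  0.2302466 ] [[-9.50556374e-01  3.10551363e-01 -6.56380320e-04]
 [ 3.10552038e-01  9.50554924e-01 -1.66375026e-03]
 [ 1.07245634e-04 -1.78532866e-03 -9.99998401e-01]] 0.08525584521398617
```

View pics/top0.png

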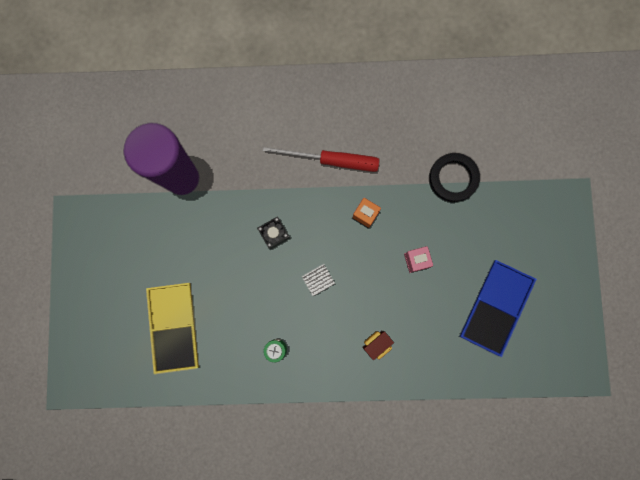

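View pics/scene0.png

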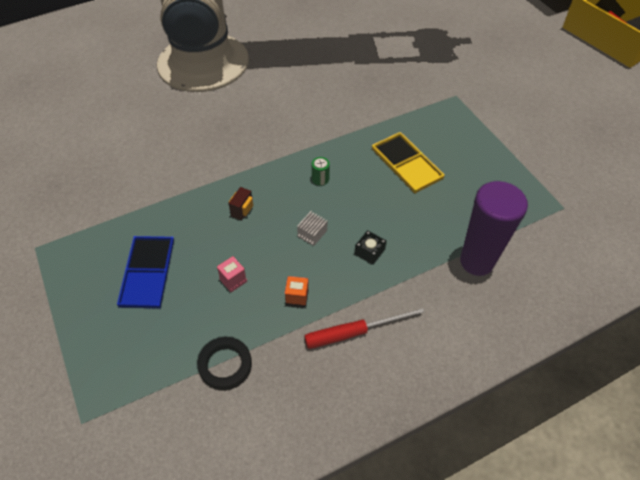

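The top view shows the fan at (273,233), capacitor (275,351), transformer (378,346), relay (367,212), pink decoy (420,259) and heat sink (319,280). The yellow tray is at (173,329) with its foam end at (175,350), and the blue tray at (497,308) with its foam at (490,326). The scene view shows the same layout, with the tumbler and screwdriver beyond the work.

```bash
cat > lib.py <<'E'
import numpy as np, cv2
def cast(d,px,z):
    px=np.asarray(px,float).reshape(-1,1,2)
    n=cv2.undistortPoints(px,d["K"],np.array(d["D"],float)).reshape(-1,2)
    r=np.c_[n,np.ones(len(n))]@d["T"][:3,:3].T; c=d["T"][:3,3]
    return c+r*((z-c[2])/r[:,2])[:,None]
def heights(d):
    v,u=np.mgrid[0:480,0:640]; px=np.stack([u,v],-1).reshape(-1,1,2).astype(float)
    n=cv2.undistortPoints(px,d["K"],np.array(d["D"],float)).reshape(-1,2)
    P=np.c_[n,np.ones(len(n))]*d["z_map"].reshape(-1,1)
    return (P@d["T"][:3,:3].T+d["T"][:3,3]).reshape(480,640,3)
def comp(mask,seed):
    n,l,s,c=cv2.connectedComponentsWithStats(mask.astype(np.uint8))
    ys,xs=np.nonzero(mask); k=np.argmin((xs-seed[0])**2+(ys-seed[1])**2)
    return l==l[ys[k],xs[k]]
def rect(d,m,z):
    ys,xs=np.nonzero(m); p=cast(d,np.c_[xs,ys],z)[:,:2]*1000
    return cv2.minAreaRect(p.astype(np.float32)),p.mean(0)
E
cat > m.py <<'E'
from lib import *
d=dict(np.load("top0.npz")); W=heights(d); Z=W[:,:,2]; hsv=cv2.cvtColor(d["img"],cv2.COLOR_RGB2HSV)
print("bench z",np.median(Z[220:330,100:140]), np.median(Z[280:320,410:450]))
for n,s,h in[("fan",(273,233),.028),("cap",(275,351),.045),("trans",(378,346),.040),("relay",(367,212),.042),("pink",(420,259),.042),("heatsink",(319,280),.032)]:
    m=comp(Z>h-.008,s); r,c=rect(d,m,h); print(n,m.sum(),np.round(c,1),[np.round(a,1).tolist() for a in r],"zmed",np.median(Z[m]).round(4))
    v=W[m]; print("   cloud mean",(v.mean(0)*1000).round(1))
H,S,V=cv2.split(hsv)
for n,s,lo,hi,foam in[("yellow",(173,300),18,35,(175,350)),("blue",(510,285),105,130,(490,326))]:
    m=comp((H>lo)&(H<hi)&(S>120)&(V>40),s)
    cs,_=cv2.findContours(m.astype(np.uint8),cv2.RETR_EXTERNAL,cv2.CHAIN_APPROX_NONE)
    c=max(cs,key=cv2.contourArea); p=cast(d,c.reshape(-1,2),.012)[:,:2]*1000
    r=cv2.minAreaRect(p.astype(np.float32)); f=cast(d,[foam],.004)[0,:2]*1000
    b=cv2.boxPoints(r); e=[b[1]-b[0],b[2]-b[1]]; L=max(e,key=np.linalg.norm); L=L/np.linalg.norm(L)
    o=np.array(r[0]); L=L*np.sign(L@(f-o))
    print(n,[np.round(a,1).tolist() for a in r],"yaw",np.degrees(np.arctan2(L[1],L[0])).round(1),"foam",(o+34.5*L).round(1),"bare",(o-34.5*L).round(1))
E
python3 m.py
```

```text
bench z 0.0012601901363630819 0.0011579543696293992
fan 505 [643.9  78.4] [[643.8, 78.3], [41.3, 39.8], 28.4] zmed 0.027
   cloud mean [643.1  77.9  33.2]
cap 390 [451.9  78.3] [[451.5, 78.0], [33.3, 34.2], 88.7] zmed 0.0454
   cloud mean [452.2  78.1  47.6]
trans 528 [456.  -86.5] [[455.7, -86.2], [34.2, 45.0], 36.5] zmed 0.04
   cloud mean [456.3 -86.1  44. ]
relay 441 [671.6 -76.8] [[671.5, -76.8], [33.9, 34.9], 56.5] zmed 0.0423
   cloud mean [670.8 -76.5  46.2]
pink 456 [ 591.6 -158.9] [[591.5, -158.8], [34.0, 35.0], 12.7] zmed 0.0422
   cloud mean [ 591.4 -158.5   44. ]
heatsink 37 [562.8   5.9] [[562.9, 5.8], [2.2, 41.7], 28.0] zmed 0.0318
   cloud mean [561.4   6.   54.4]
yellow [[492.5, 250.3], [140.5, 73.8], 5.8] yaw -174.2 foam [458.2 246.8] bare [526.8 253.9]
blue [[510.4, -286.7], [74.0, 141.6], 61.9] yaw 151.9 foam [ 479.9 -270.5] bare [ 540.8 -303. ]
```

```bash
python3 -m creep '[{"tx":266,"ty":-492,"tz":-130,"wz":24},{"tx":266,"ty":-492,"tz":-130,"wz":24},{"tx":266,"ty":-492,"tz":-130,"wz":24},{"tx":266,"ty":-492,"tz":-130,"wz":24},{"tx":266,"ty":-492,"tz":-130,"wz":24},{"tx":266,"ty":-492,"tz":-130,"wz":24},{"tx":266,"ty":-492,"tz":-130,"wz":24},{"tx":266,"ty":-492,"tz":-130,"wz":24}]' 30
```

```text
invalid input at $[0]: expected keys wx, wy, wz, tx, ty, tz, grip
```

```bash
python3 -m creep '[{"wx":0,"wy":0,"wz":24,"tx":266,"ty":-492,"tz":-130,"grip":1},{"wx":0,"wy":0,"wz":24,"tx":266,"ty":-492,"tz":-130,"grip":1},{"wx":0,"wy":0,"wz":24,"tx":266,"ty":-492,"tz":-130,"grip":1},{"wx":0,"wy":0,"wz":24,"tx":266,"ty":-492,"tz":-130,"grip":1},{"wx":0,"wy":0,"wz":24,"tx":266,"ty":-492,"tz":-130,"grip":1},{"wx":0,"wy":0,"wz":24,"tx":266,"ty":-492,"tz":-130,"grip":1},{"wx":0,"wy":0,"wz":24,"tx":266,"ty":-492,"tz":-130,"grip":1},{"wx":0,"wy":0,"wz":24,"tx":266,"ty":-492,"tz":-130,"grip":1}]' 30
```

```text
clock: 0.77
position: [0.3403, 0.2842, 0.1553]
tool_rot: [[-0.995, -0.103, -0.0], [-0.103, 0.995, -0.0], [0.0, -0.0, -1.0]]
ft_force: [0.6, 0.7, 0.5]
gripper_width: 0.0849
gripper_force: 0.0
```

```bash
python3 -m creep '[{"wx":0,"wy":0,"wz":0,"tx":112,"ty":-206,"tz":-55,"grip":1},{"wx":0,"wy":0,"wz":0,"tx":112,"ty":-206,"tz":-55,"grip":1},{"wx":0,"wy":0,"wz":0,"tx":112,"ty":-206,"tz":-55,"grip":1},{"wx":0,"wy":0,"wz":0,"tx":112,"ty":-206,"tz":-55,"grip":1},{"wx":0,"wy":0,"wz":0,"tx":112,"ty":-206,"tz":-55,"grip":1},{"wx":0,"wy":0,"wz":0,"tx":112,"ty":-206,"tz":-55,"grip":1},{"wx":0,"wy":0,"wz":0,"tx":112,"ty":-206,"tz":-95,"grip":1},{"wx":0,"wy":0,"wz":0,"tx":112,"ty":-206,"tz":-95,"grip":1}]' 30
python3 - <<'E'
from plant import vision; import cv2,numpy as np
a=vision.get_image("scene")["img"]; b=vision.get_image("top")["img"]
cv2.imwrite("pics/a1.png",np.hstack([cv2.resize(a[100:260,230:430],(400,320)),cv2.resize(b[270:430,175:375],(400,320))])[:,:,::-1])
E
```

```text
clock: 1.43
position: [0.4485, 0.0779, 0.0538]
tool_rot: [[-0.995, -0.099, -0.012], [-0.099, 0.995, -0.001], [0.012, -0.0, -1.0]]
ft_force: [-1.7, 0.2, -1.7]
gripper_width: 0.0852
gripper_force: 0.0
```

View pics/a1.png

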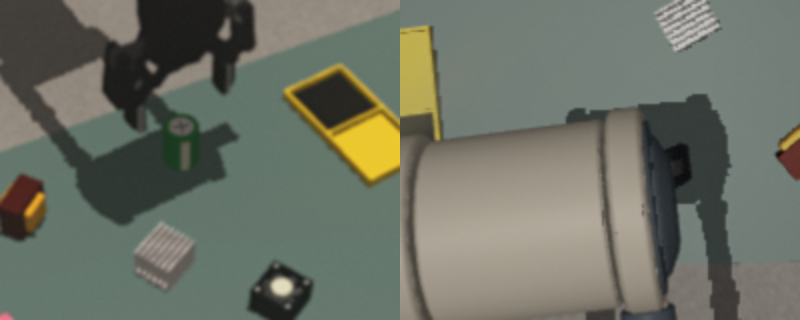

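The crop shows the capacitor under the open fingers, roughly centred. I'll check that the arm has settled, then descend.

```bash
python3 -c "
from plant import telemetry as t; s=t.read_state(); print(s['clock'],s['position'],s['qd'])"
python3 -m creep '[{"wx":0,"wy":0,"wz":0,"tx":0,"ty":0,"tz":-20,"grip":1},{"wx":0,"wy":0,"wz":0,"tx":0,"ty":0,"tz":-40,"grip":1},{"wx":0,"wy":0,"wz":0,"tx":0,"ty":0,"tz":-48,"grip":1},{"wx":0,"wy":0,"wz":0,"tx":0,"ty":0,"tz":-48,"grip":1}]' 30
```

```text
1.5333 [0.45048959 0.07993853 0.059633  ] [ 0.02695321 -0.03153432 -0.06446252 -0.00056285  0.0010955  -0.0002191 ]
clock: 1.87
position: [0.4513, 0.0809, 0.0128]
tool_rot: [[-0.995, -0.105, -0.002], [-0.105, 0.995, -0.0], [0.002, 0.0, -1.0]]
ft_force: [0.1, -0.4, -0.1]
gripper_width: 0.0853
gripper_force: 0.0
```

```bash
python3 -m creep '[{"wx":0,"wy":0,"wz":0,"tx":0,"ty":0,"tz":-1,"grip":0.2},{"wx":0,"wy":0,"wz":0,"tx":0,"ty":0,"tz":-1,"grip":0.2},{"wx":0,"wy":0,"wz":0,"tx":0,"ty":0,"tz":-1,"grip":0.2},{"wx":0,"wy":0,"wz":0,"tx":0,"ty":0,"tz":-1,"grip":0.2},{"wx":0,"wy":0,"wz":0,"tx":0,"ty":0,"tz":-1,"grip":0.2},{"wx":0,"wy":0,"wz":0,"tx":0,"ty":0,"tz":-1,"grip":0.2},{"wx":0,"wy":0,"wz":0,"tx":0,"ty":0,"tz":-1,"grip":0.2},{"wx":0,"wy":0,"wz":0,"tx":0,"ty":0,"tz":-1,"grip":0.2}]' 30
```

```text
clock: 2.53
position: [0.4529, 0.0802, 0.0135]
tool_rot: [[-0.995, -0.103, 0.002], [-0.103, 0.995, 0.0], [-0.002, 0.0, -1.0]]
ft_force: [-1.5, 1.0, 5.7]
gripper_width: 0.0339
gripper_force: 30.1
```

```bash
python3 -m creep '[{"wx":0,"wy":0,"wz":0,"tx":0,"ty":0,"tz":25,"grip":0.2},{"wx":0,"wy":0,"wz":0,"tx":0,"ty":0,"tz":50,"grip":0.2},{"wx":0,"wy":0,"wz":0,"tx":2,"ty":40,"tz":50,"grip":0.2},{"wx":0,"wy":0,"wz":0,"tx":4,"ty":80,"tz":50,"grip":0.2},{"wx":0,"wy":0,"wz":0,"tx":6,"ty":120,"tz":50,"grip":0.2},{"wx":0,"wy":0,"wz":0,"tx":6,"ty":150,"tz":45,"grip":0.2},{"wx":0,"wy":0,"wz":0,"tx":6,"ty":167,"tz":40,"grip":0.2},{"wx":0,"wy":0,"wz":0,"tx":6,"ty":167,"tz":30,"grip":0.2}]'
python3 -m creep '[{"wx":0,"wy":0,"wz":0,"tx":0,"ty":0,"tz":-10,"grip":0.2},{"wx":0,"wy":0,"wz":0,"tx":0,"ty":0,"tz":-15,"grip":0.2},{"wx":0,"wy":0,"wz":0,"tx":0,"ty":0,"tz":-20,"grip":0.2},{"wx":0,"wy":0,"wz":0,"tx":0,"ty":0,"tz":-20,"grip":0.2},{"wx":0,"wy":0,"wz":0,"tx":0,"ty":0,"tz":-20,"grip":0.2}]'
```

```text
clock: 3.2
position: [0.4581, 0.2505, 0.0426]
tool_rot: [[-0.994, -0.106, 0.001], [-0.106, 0.994, 0.002], [-0.001, 0.002, -1.0]]
ft_force: [0.1, -0.6, -0.7]
gripper_width: 0.0341
gripper_force: 30.2
clock: 3.62
position: [0.4581, 0.2461, 0.022]
tool_rot: [[-0.995, -0.101, -0.0], [-0.101, 0.995, -0.0], [0.0, -0.0, -1.0]]
ft_force: [0.3, 0.1, -0.2]
gripper_width: 0.0343
gripper_force: 30.2
```

```bash
python3 -m creep '[{"wx":0,"wy":0,"wz":0,"tx":0,"ty":0,"tz":-2,"grip":0.2},{"wx":0,"wy":0,"wz":0,"tx":0,"ty":0,"tz":-4,"grip":0.2},{"wx":0,"wy":0,"wz":0,"tx":0,"ty":0,"tz":-5,"grip":0.2},{"wx":0,"wy":0,"wz":0,"tx":0,"ty":0,"tz":-5,"grip":0.2},{"wx":0,"wy":0,"wz":0,"tx":0,"ty":0,"tz":-5,"grip":0.2}]'
python3 - <<'E'
from plant import vision; import cv2,numpy as np
a=vision.get_image("scene")["img"]
cv2.imwrite("pics/a2.png",cv2.resize(a[80:240,330:530],(800,600),interpolation=2)[:,:,::-1])
E
```

```text
clock: 4.03
position: [0.4583, 0.247, 0.0176]
tool_rot: [[-0.995, -0.103, 0.001], [-0.103, 0.995, -0.0], [-0.001, -0.0, -1.0]]
ft_force: [-0.2, -0.8, 2.0]
gripper_width: 0.0345
gripper_force: 30.3
```

View pics/a2.png

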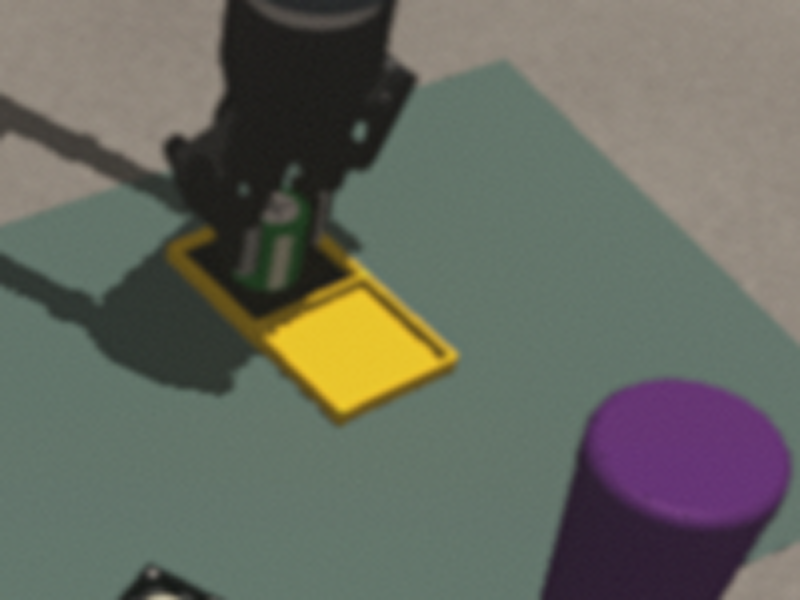

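The capacitor stands upright in the black-floored compartment, with light floor contact at 2 N. Next I release it and retreat.

```bash
python3 -m creep '[{"wx":0,"wy":0,"wz":0,"tx":0,"ty":0,"tz":-0.5,"grip":0.2},{"wx":0,"wy":0,"wz":0,"tx":0,"ty":0,"tz":-0.5,"grip":0.45},{"wx":0,"wy":0,"wz":0,"tx":0,"ty":0,"tz":-0.5,"grip":0.55},{"wx":0,"wy":0,"wz":0,"tx":0,"ty":0,"tz":-0.5,"grip":0.6},{"wx":0,"wy":0,"wz":0,"tx":0,"ty":0,"tz":-0.5,"grip":0.6},{"wx":0,"wy":0,"wz":0,"tx":0,"ty":0,"tz":20,"grip":0.6},{"wx":0,"wy":0,"wz":0,"tx":0,"ty":0,"tz":55,"grip":0.7},{"wx":0,"wy":0,"wz":0,"tx":0,"ty":0,"tz":80,"grip":1}]'
```

```text
clock: 4.75
position: [0.4579, 0.2471, 0.0985]
tool_rot: [[-0.995, -0.103, -0.0], [-0.103, 0.995, -0.0], [0.0, -0.0, -1.0]]
ft_force: [0.5, 1.0, -0.6]
gripper_width: 0.0704
gripper_force: 0.0
```

```bash
python3 -m creep '[{"wx":0,"wy":0,"wz":22.5,"tx":186,"ty":-169,"tz":0,"grip":1},{"wx":0,"wy":0,"wz":22.5,"tx":186,"ty":-169,"tz":0,"grip":1},{"wx":0,"wy":0,"wz":22.5,"tx":186,"ty":-169,"tz":0,"grip":1},{"wx":0,"wy":0,"wz":22.5,"tx":186,"ty":-169,"tz":0,"grip":1},{"wx":0,"wy":0,"wz":22.5,"tx":186,"ty":-169,"tz":0,"grip":1},{"wx":0,"wy":0,"wz":22.5,"tx":186,"ty":-169,"tz":0,"grip":1},{"wx":0,"wy":0,"wz":22.5,"tx":186,"ty":-169,"tz":-40,"grip":1},{"wx":0,"wy":0,"wz":22.5,"tx":186,"ty":-169,"tz":-50,"grip":1}]'
python3 - <<'E'
from plant import vision,telemetry; import cv2,numpy as np
a=vision.get_image("scene")["img"]; b=vision.get_image("top")["img"]
cv2.imwrite("pics/a3.png",np.hstack([cv2.resize(a[100:340,270:470],(400,480)),cv2.resize(b[130:370,130:330],(400,480))])[:,:,::-1])
print(telemetry.read_state()["position"])
E
```

```text
clock: 5.42
position: [0.6443, 0.0751, 0.0423]
tool_rot: [[-0.881, -0.472, -0.004], [-0.472, 0.881, -0.001], [0.004, 0.001, -1.0]]
ft_force: [-2.3, -0.2, -2.2]
gripper_width: 0.0854
gripper_force: 0.0
[0.64164537 0.07761963 0.04262755]
```

View pics/a3.png

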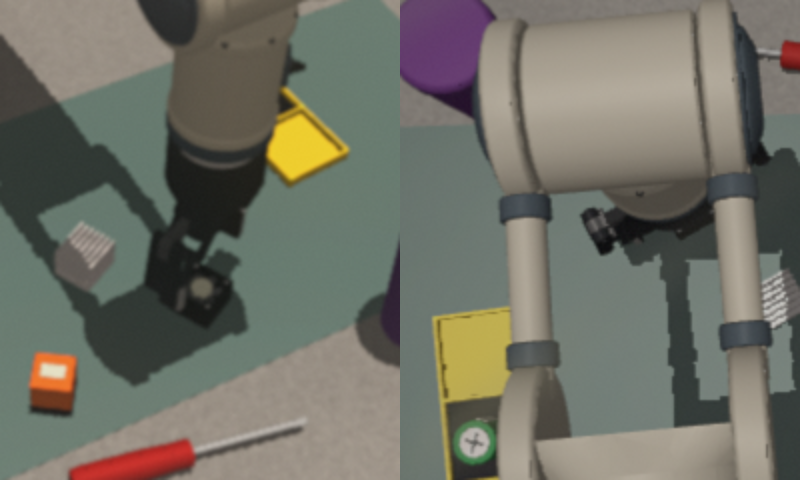

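The capacitor stands in the foam compartment, at (475,440) in the right half of the crop. The fan lies between the open fingers, so I descend and grip it.

```bash
python3 -m creep '[{"wx":0,"wy":0,"wz":0,"tx":0.5,"ty":0.5,"tz":-15,"grip":1},{"wx":0,"wy":0,"wz":0,"tx":0.5,"ty":0.5,"tz":-30,"grip":1},{"wx":0,"wy":0,"wz":0,"tx":0.5,"ty":0.5,"tz":-35,"grip":1},{"wx":0,"wy":0,"wz":0,"tx":0.5,"ty":0.5,"tz":-35,"grip":1},{"wx":0,"wy":0,"wz":0,"tx":0.5,"ty":0.5,"tz":-35,"grip":1}]'
```

```text
clock: 5.93
position: [0.6446, 0.0794, 0.0135]
tool_rot: [[-0.879, -0.477, 0.001], [-0.477, 0.879, 0.0], [-0.001, -0.0, -1.0]]
ft_force: [0.4, 0.3, 1.3]
gripper_width: 0.0857
gripper_force: 0.0
```

```bash
python3 -m creep '[{"wx":0,"wy":0,"wz":0,"tx":0,"ty":-1,"tz":-3,"grip":0.7},{"wx":0,"wy":0,"wz":0,"tx":0,"ty":-1,"tz":-3,"grip":0.3},{"wx":0,"wy":0,"wz":0,"tx":0,"ty":-1,"tz":-3,"grip":0.3},{"wx":0,"wy":0,"wz":0,"tx":0,"ty":-1,"tz":-3,"grip":0.3},{"wx":0,"wy":0,"wz":0,"tx":0,"ty":-1,"tz":-3,"grip":0.3},{"wx":0,"wy":0,"wz":0,"tx":0,"ty":-1,"tz":-3,"grip":0.3},{"wx":0,"wy":0,"wz":0,"tx":0,"ty":-1,"tz":-3,"grip":0.3}]' 30
```

```text
clock: 6.52
position: [0.645, 0.0776, 0.01]
tool_rot: [[-0.88, -0.476, 0.001], [-0.476, 0.88, 0.0], [-0.001, -0.0, -1.0]]
ft_force: [0.4, -0.7, 4.1]
gripper_width: 0.039
gripper_force: 31.8
```

```bash
python3 -m creep '[{"wx":0,"wy":0,"wz":0,"tx":0,"ty":0,"tz":25,"grip":0.3},{"wx":0,"wy":0,"wz":0,"tx":0,"ty":0,"tz":50,"grip":0.3},{"wx":0,"wy":0,"wz":-5,"tx":-21,"ty":32,"tz":50,"grip":0.3},{"wx":0,"wy":0,"wz":-11,"tx":-43,"ty":64,"tz":50,"grip":0.3},{"wx":0,"wy":0,"wz":-17,"tx":-65,"ty":96,"tz":50,"grip":0.3},{"wx":0,"wy":0,"wz":-22.5,"tx":-87,"ty":130,"tz":50,"grip":0.3},{"wx":0,"wy":0,"wz":-22.5,"tx":-106,"ty":160,"tz":45,"grip":0.3},{"wx":0,"wy":0,"wz":-22.5,"tx":-118,"ty":176,"tz":35,"grip":0.3}]'
python3 -m creep '[{"wx":0,"wy":0,"wz":0,"tx":0,"ty":0,"tz":-10,"grip":0.3},{"wx":0,"wy":0,"wz":0,"tx":0,"ty":0,"tz":-18,"grip":0.3},{"wx":0,"wy":0,"wz":0,"tx":0,"ty":0,"tz":-25,"grip":0.3},{"wx":0,"wy":0,"wz":0,"tx":0,"ty":0,"tz":-25,"grip":0.3},{"wx":0,"wy":0,"wz":0,"tx":0,"ty":0,"tz":-25,"grip":0.3}]'
```

```text
clock: 7.18
position: [0.525, 0.2569, 0.0452]
tool_rot: [[-0.994, -0.105, 0.001], [-0.105, 0.994, 0.002], [-0.001, 0.002, -1.0]]
ft_force: [1.0, -0.6, -1.2]
gripper_width: 0.0394
gripper_force: 31.4
clock: 7.6
position: [0.5269, 0.2522, 0.0184]
tool_rot: [[-0.995, -0.101, -0.001], [-0.101, 0.995, -0.001], [0.001, -0.001, -1.0]]
ft_force: [-0.4, 0.0, -0.3]
gripper_width: 0.0393
gripper_force: 31.4
```

```bash
python3 -m creep '[{"wx":0,"wy":0,"wz":0,"tx":0,"ty":0,"tz":-2,"grip":0.3},{"wx":0,"wy":0,"wz":0,"tx":0,"ty":0,"tz":-3.5,"grip":0.3},{"wx":0,"wy":0,"wz":0,"tx":0,"ty":0,"tz":-5,"grip":0.3},{"wx":0,"wy":0,"wz":0,"tx":0,"ty":0,"tz":-5,"grip":0.3},{"wx":0,"wy":0,"wz":0,"tx":0,"ty":0,"tz":-5,"grip":0.3}]'
python3 - <<'E'
from plant import vision; import cv2,numpy as np
a=vision.get_image("scene")["img"]
cv2.imwrite("pics/a4.png",cv2.resize(a[80:240,330:530],(800,600),interpolation=2)[:,:,::-1])
E
```

```text
clock: 8.02
position: [0.5267, 0.2535, 0.0143]
tool_rot: [[-0.995, -0.103, 0.0], [-0.103, 0.995, -0.0], [-0.0, -0.0, -1.0]]
ft_force: [-0.2, 0.3, -0.4]
gripper_width: 0.0392
gripper_force: 31.4
```

View pics/a4.png

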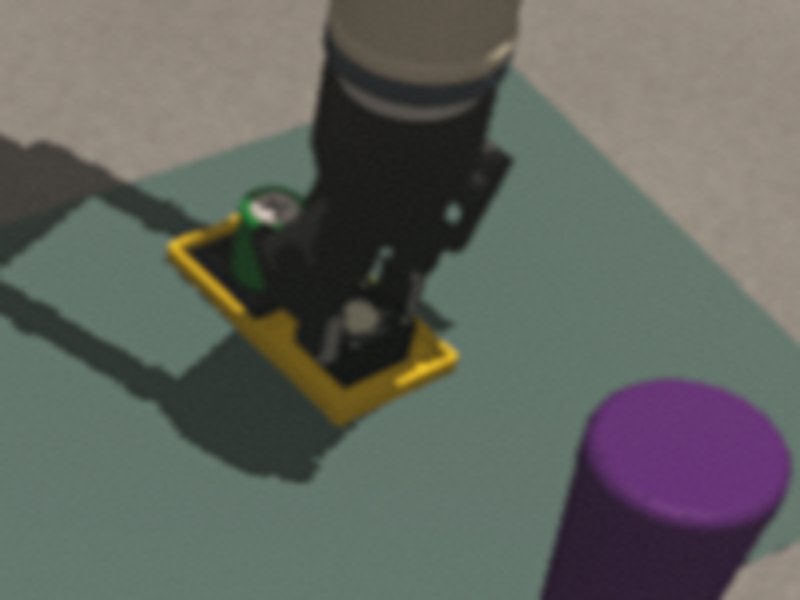

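The fan hangs just over the bare compartment and the force shows no contact yet. I lower a touch more.

```bash
python3 -m creep '[{"wx":0,"wy":0,"wz":0,"tx":0,"ty":0,"tz":-0.5,"grip":0.3},{"wx":0,"wy":0,"wz":0,"tx":0,"ty":0,"tz":-1,"grip":0.3},{"wx":0,"wy":0,"wz":0,"tx":0,"ty":0,"tz":-1,"grip":0.3},{"wx":0,"wy":0,"wz":0,"tx":0,"ty":0,"tz":-1,"grip":0.3}]'
```

```text
clock: 8.4
position: [0.5268, 0.2537, 0.0139]
tool_rot: [[-0.995, -0.103, 0.001], [-0.103, 0.995, 0.0], [-0.001, 0.0, -1.0]]
ft_force: [-1.4, -0.6, 5.0]
gripper_width: 0.0393
gripper_force: 32.0
```

```bash
python3 -m creep '[{"wx":0,"wy":0,"wz":0,"tx":0,"ty":0,"tz":0,"grip":0.5},{"wx":0,"wy":0,"wz":0,"tx":0,"ty":0,"tz":0,"grip":0.6},{"wx":0,"wy":0,"wz":0,"tx":0,"ty":0,"tz":0,"grip":0.65},{"wx":0,"wy":0,"wz":0,"tx":0,"ty":0,"tz":0,"grip":0.65},{"wx":0,"wy":0,"wz":0,"tx":0,"ty":0,"tz":1,"grip":0.65},{"wx":0,"wy":0,"wz":0,"tx":0,"ty":0,"tz":20,"grip":0.65},{"wx":0,"wy":0,"wz":0,"tx":0,"ty":0,"tz":55,"grip":0.7},{"wx":0,"wy":0,"wz":0,"tx":0,"ty":0,"tz":90,"grip":1}]'
```

```text
clock: 9.07
position: [0.5254, 0.2531, 0.1022]
tool_rot: [[-0.995, -0.103, -0.004], [-0.103, 0.995, -0.002], [0.004, -0.001, -1.0]]
ft_force: [1.1, -0.0, -0.7]
gripper_width: 0.0703
gripper_force: 0.0
```

```bash
python3 -m creep '[{"wx":0,"wy":0,"wz":30.5,"tx":-71,"ty":-340,"tz":0,"grip":1},{"wx":0,"wy":0,"wz":30.5,"tx":-71,"ty":-340,"tz":0,"grip":1},{"wx":0,"wy":0,"wz":30.5,"tx":-71,"ty":-340,"tz":0,"grip":1},{"wx":0,"wy":0,"wz":30.5,"tx":-71,"ty":-340,"tz":0,"grip":1},{"wx":0,"wy":0,"wz":30.5,"tx":-71,"ty":-340,"tz":0,"grip":1},{"wx":0,"wy":0,"wz":30.5,"tx":-71,"ty":-340,"tz":0,"grip":1},{"wx":0,"wy":0,"wz":30.5,"tx":-71,"ty":-340,"tz":0,"grip":1},{"wx":0,"wy":0,"wz":30.5,"tx":-71,"ty":-340,"tz":0,"grip":1}]'
python3 - <<'E'
from plant import vision,telemetry; import cv2,numpy as np
a=vision.get_image("scene")["img"]; b=vision.get_image("top")["img"]
cv2.imwrite("pics/a5.png",np.hstack([cv2.resize(a[110:290,190:440],(400,288)),cv2.resize(b[260:440,140:390],(400,288))])[:,:,::-1])
print(telemetry.read_state()["position"])
E
```

```text
clock: 9.73
position: [0.4596, -0.0656, 0.1034]
tool_rot: [[-0.805, -0.594, 0.001], [-0.594, 0.805, -0.0], [-0.001, -0.001, -1.0]]
ft_force: [0.4, -0.7, -0.6]
gripper_width: 0.0855
gripper_force: 0.0
[ 0.4591406  -0.06929882  0.10340429]
```

View pics/a5.png

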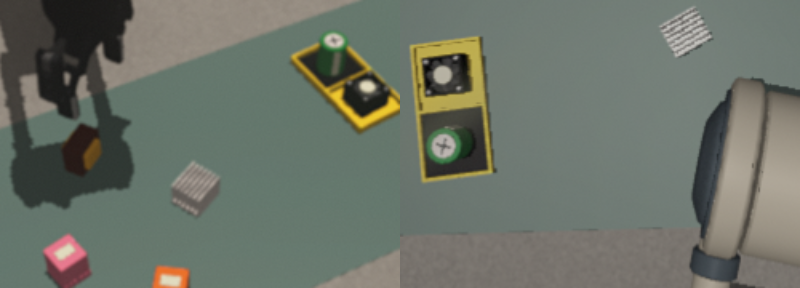

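The yellow kit is in place: fan in the bare compartment and capacitor on the foam, both upright. The gripper is approaching the transformer.

```bash
python3 -m creep '[{"wx":0,"wy":0,"wz":0,"tx":-3.5,"ty":-17,"tz":0,"grip":1},{"wx":0,"wy":0,"wz":0,"tx":-3.5,"ty":-17,"tz":-20,"grip":1},{"wx":0,"wy":0,"wz":0,"tx":-3.5,"ty":-17,"tz":-40,"grip":1},{"wx":0,"wy":0,"wz":0,"tx":-3.5,"ty":-17,"tz":-45,"grip":1},{"wx":0,"wy":0,"wz":0,"tx":-3.5,"ty":-17,"tz":-45,"grip":1}]'
python3 - <<'E'
from plant import vision,telemetry; import cv2,numpy as np
a=vision.get_image("scene")["img"]
cv2.imwrite("pics/a6.png",cv2.resize(a[130:250,170:310],(700,600))[:,:,::-1])
print(telemetry.read_state()["position"])
E
```

```text
clock: 10.25
position: [0.4557, -0.0801, 0.0563]
tool_rot: [[-0.804, -0.594, -0.004], [-0.594, 0.804, 0.001], [0.002, 0.003, -1.0]]
ft_force: [-0.4, 0.1, -0.6]
gripper_width: 0.0853
gripper_force: 0.0
[ 0.45652071 -0.08029752  0.05782957]
```

View pics/a6.png

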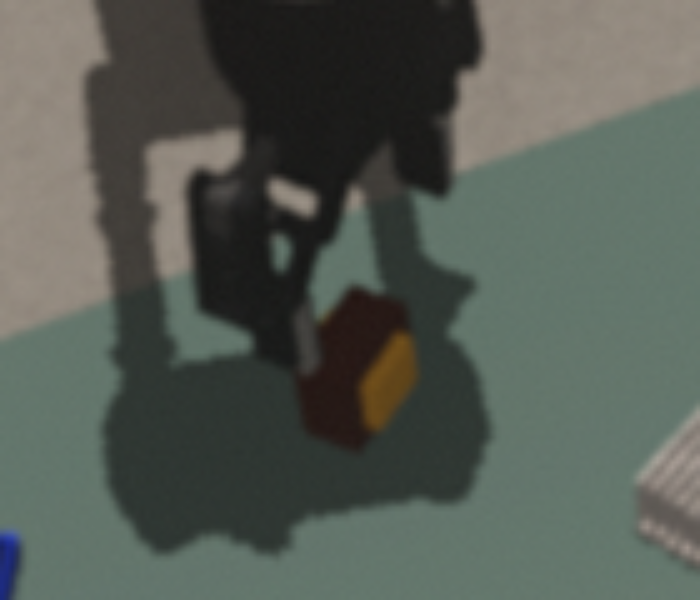

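The transformer lies under the fingers. The tool is about 6 mm short in y, so I correct and descend.

```bash
python3 -m creep '[{"wx":0,"wy":0,"wz":0,"tx":-0.5,"ty":-6,"tz":0,"grip":1},{"wx":0,"wy":0,"wz":0,"tx":-0.5,"ty":-6,"tz":-20,"grip":1},{"wx":0,"wy":0,"wz":0,"tx":-0.5,"ty":-6,"tz":-38,"grip":1},{"wx":0,"wy":0,"wz":0,"tx":-0.5,"ty":-6,"tz":-46,"grip":1},{"wx":0,"wy":0,"wz":0,"tx":-0.5,"ty":-6,"tz":-46,"grip":1},{"wx":0,"wy":0,"wz":0,"tx":-0.5,"ty":-6,"tz":-46,"grip":1}]'
```

```text
clock: 10.8
position: [0.4566, -0.0871, 0.013]
tool_rot: [[-0.805, -0.594, 0.0], [-0.594, 0.805, -0.0], [-0.0, -0.0, -1.0]]
ft_force: [0.4, 0.2, 1.1]
gripper_width: 0.0857
gripper_force: 0.0
```

```bash
python3 -m creep '[{"wx":0,"wy":0,"wz":0,"tx":0,"ty":0.5,"tz":-1,"grip":0.7},{"wx":0,"wy":0,"wz":0,"tx":0,"ty":0.5,"tz":-1,"grip":0.35},{"wx":0,"wy":0,"wz":0,"tx":0,"ty":0.5,"tz":-1,"grip":0.35},{"wx":0,"wy":0,"wz":0,"tx":0,"ty":0.5,"tz":-1,"grip":0.35},{"wx":0,"wy":0,"wz":0,"tx":0,"ty":0.5,"tz":-1,"grip":0.35},{"wx":0,"wy":0,"wz":0,"tx":0,"ty":0.5,"tz":-1,"grip":0.35},{"wx":0,"wy":0,"wz":0,"tx":0,"ty":0.5,"tz":-1,"grip":0.35}]' 50
```

```text
clock: 11.38
position: [0.4571, -0.0866, 0.0124]
tool_rot: [[-0.805, -0.594, 0.002], [-0.594, 0.805, -0.0], [-0.001, -0.002, -1.0]]
ft_force: [0.0, -0.1, 6.0]
gripper_width: 0.0431
gripper_force: 52.2
```

```bash
python3 -m creep '[{"wx":0,"wy":0,"wz":0,"tx":0,"ty":0,"tz":25,"grip":0.35},{"wx":0,"wy":0,"wz":0,"tx":0,"ty":0,"tz":55,"grip":0.35},{"wx":0,"wy":0,"wz":-7,"tx":11,"ty":-28,"tz":55,"grip":0.35},{"wx":0,"wy":0,"wz":-14,"tx":23,"ty":-58,"tz":55,"grip":0.35},{"wx":0,"wy":0,"wz":-21,"tx":35,"ty":-90,"tz":55,"grip":0.35},{"wx":0,"wy":0,"wz":-28,"tx":47,"ty":-122,"tz":55,"grip":0.35},{"wx":0,"wy":0,"wz":-35,"tx":59,"ty":-152,"tz":55,"grip":0.35},{"wx":0,"wy":0,"wz":-42,"tx":70,"ty":-180,"tz":55,"grip":0.35}]'
python3 -m creep '[{"wx":0,"wy":0,"wz":-7,"tx":8,"ty":-20,"tz":0,"grip":0.35},{"wx":0,"wy":0,"wz":-14,"tx":12,"ty":-31,"tz":-5,"grip":0.35},{"wx":0,"wy":0,"wz":-20,"tx":14,"ty":-36.5,"tz":-15,"grip":0.35},{"wx":0,"wy":0,"wz":-22.5,"tx":14,"ty":-36.5,"tz":-28,"grip":0.35},{"wx":0,"wy":0,"wz":-22.5,"tx":14,"ty":-36.5,"tz":-40,"grip":0.35},{"wx":0,"wy":0,"wz":-22.5,"tx":14,"ty":-36.5,"tz":-45,"grip":0.35},{"wx":0,"wy":0,"wz":-22.5,"tx":14,"ty":-36.5,"tz":-45,"grip":0.35},{"wx":0,"wy":0,"wz":-22.5,"tx":14,"ty":-36.5,"tz":-45,"grip":0.35}]'
python3 - <<'E'
from plant import vision; import cv2,numpy as np
a=vision.get_image("scene")["img"]
cv2.imwrite("pics/a7.png",cv2.resize(a[170:330,60:260],(750,600),interpolation=2)[:,:,::-1])
E
```

```text
clock: 12.05
position: [0.5261, -0.268, 0.0648]
tool_rot: [[-0.995, 0.104, -0.002], [0.104, 0.995, 0.001], [0.002, 0.001, -1.0]]
ft_force: [1.1, 0.4, -1.1]
gripper_width: 0.0432
gripper_force: 52.0
clock: 12.72
position: [0.54, -0.3025, 0.0207]
tool_rot: [[-0.883, 0.47, -0.001], [0.47, 0.883, 0.001], [0.001, 0.0, -1.0]]
ft_force: [0.8, -0.9, -1.9]
gripper_width: 0.0433
gripper_force: 51.9
```

View pics/a7.png

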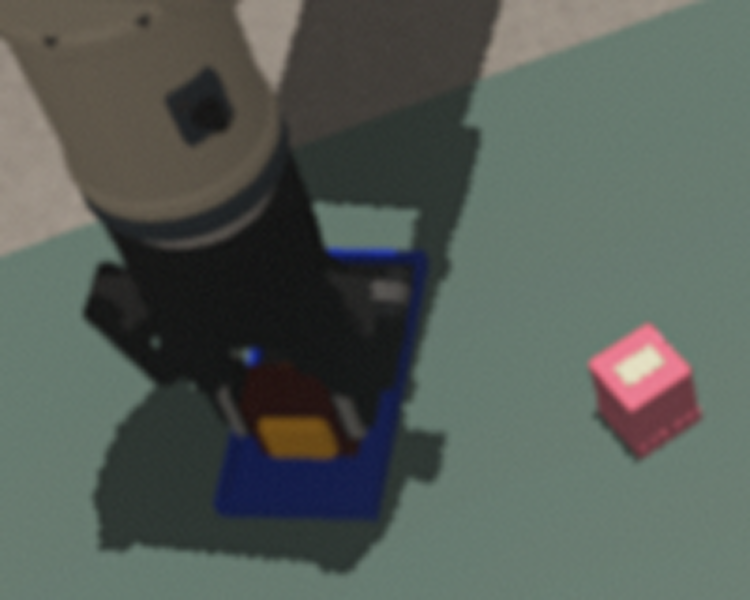

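The transformer is over the bare half of the blue tray, aligned with it and upright. I lower it to contact.

```bash
python3 -m creep '[{"wx":0,"wy":0,"wz":0,"tx":0,"ty":0,"tz":-2,"grip":0.35},{"wx":0,"wy":0,"wz":0,"tx":0,"ty":0,"tz":-3,"grip":0.35},{"wx":0,"wy":0,"wz":0,"tx":0,"ty":0,"tz":-4,"grip":0.35},{"wx":0,"wy":0,"wz":0,"tx":0,"ty":0,"tz":-4.5,"grip":0.35},{"wx":0,"wy":0,"wz":0,"tx":0,"ty":0,"tz":-5,"grip":0.35},{"wx":0,"wy":0,"wz":0,"tx":0,"ty":0,"tz":-5,"grip":0.35}]'
```

```text
clock: 13.27
position: [0.5404, -0.303, 0.0165]
tool_rot: [[-0.882, 0.471, 0.0], [0.471, 0.882, -0.0], [-0.0, -0.0, -1.0]]
ft_force: [-0.5, 0.0, -1.9]
gripper_width: 0.0435
gripper_force: 51.9
```

```bash
python3 -m creep '[{"wx":0,"wy":0,"wz":0,"tx":0,"ty":0,"tz":-0.5,"grip":0.35},{"wx":0,"wy":0,"wz":0,"tx":0,"ty":0,"tz":-1,"grip":0.35},{"wx":0,"wy":0,"wz":0,"tx":0,"ty":0,"tz":-1,"grip":0.35},{"wx":0,"wy":0,"wz":0,"tx":0,"ty":0,"tz":-1,"grip":0.35}]'
```

```text
clock: 13.6
position: [0.5405, -0.3031, 0.0164]
tool_rot: [[-0.882, 0.471, 0.001], [0.471, 0.882, -0.0], [-0.001, -0.0, -1.0]]
ft_force: [-3.4, 2.0, 5.3]
gripper_width: 0.0436
gripper_force: 52.7
```

Contact at 5 N. Release and retreat.

```bash
python3 -m creep '[{"wx":0,"wy":0,"wz":0,"tx":0,"ty":0,"tz":0,"grip":0.55},{"wx":0,"wy":0,"wz":0,"tx":0,"ty":0,"tz":0,"grip":0.65},{"wx":0,"wy":0,"wz":0,"tx":0,"ty":0,"tz":0,"grip":0.7},{"wx":0,"wy":0,"wz":0,"tx":0,"ty":0,"tz":0,"grip":0.7},{"wx":0,"wy":0,"wz":0,"tx":0,"ty":0,"tz":1,"grip":0.7},{"wx":0,"wy":0,"wz":0,"tx":0,"ty":0,"tz":20,"grip":0.7},{"wx":0,"wy":0,"wz":0,"tx":0,"ty":0,"tz":55,"grip":0.7},{"wx":0,"wy":0,"wz":0,"tx":0,"ty":0,"tz":90,"grip":1}]'
```

```text
clock: 14.27
position: [0.5392, -0.3023, 0.1041]
tool_rot: [[-0.882, 0.471, -0.004], [0.471, 0.882, 0.002], [0.004, 0.0, -1.0]]
ft_force: [0.6, 0.3, 0.2]
gripper_width: 0.0703
gripper_force: 0.0
```

```bash
python3 -m creep '[{"wx":0,"wy":0,"wz":-5.4,"tx":131,"ty":226,"tz":0,"grip":1},{"wx":0,"wy":0,"wz":-5.4,"tx":131,"ty":226,"tz":0,"grip":1},{"wx":0,"wy":0,"wz":-5.4,"tx":131,"ty":226,"tz":0,"grip":1},{"wx":0,"wy":0,"wz":-5.4,"tx":131,"ty":226,"tz":0,"grip":1},{"wx":0,"wy":0,"wz":-5.4,"tx":131,"ty":226,"tz":0,"grip":1},{"wx":0,"wy":0,"wz":-5.4,"tx":131,"ty":226,"tz":0,"grip":1},{"wx":0,"wy":0,"wz":-5.4,"tx":131,"ty":226,"tz":0,"grip":1},{"wx":0,"wy":0,"wz":-5.4,"tx":131,"ty":226,"tz":-30,"grip":1}]'
python3 -m creep '[{"wx":0,"wy":0,"wz":0,"tx":0,"ty":0,"tz":-10,"grip":1},{"wx":0,"wy":0,"wz":0,"tx":0,"ty":0,"tz":-15,"grip":1},{"wx":0,"wy":0,"wz":0,"tx":0,"ty":0,"tz":-15,"grip":1}]'
python3 - <<'E'
from plant import vision,telemetry; import cv2,numpy as np
a=vision.get_image("scene")["img"]; 
cv2.imwrite("pics/a8.png",cv2.resize(a[180:360,80:380],(800,480),interpolation=2)[:,:,::-1])
print(telemetry.read_state()["position"])
E
```

```text
clock: 14.93
position: [0.6762, -0.0735, 0.0823]
tool_rot: [[-0.837, 0.548, 0.012], [0.548, 0.837, -0.001], [-0.011, 0.006, -1.0]]
ft_force: [0.4, -0.3, 2.1]
gripper_width: 0.0854
gripper_force: 0.0
clock: 15.18
position: [0.6698, -0.0776, 0.0577]
tool_rot: [[-0.833, 0.553, -0.005], [0.553, 0.833, 0.001], [0.004, -0.002, -1.0]]
ft_force: [-0.4, -0.1, -0.5]
gripper_width: 0.0853
gripper_force: 0.0
[ 0.67049996 -0.07784364  0.05943251]
```

View pics/a8.png

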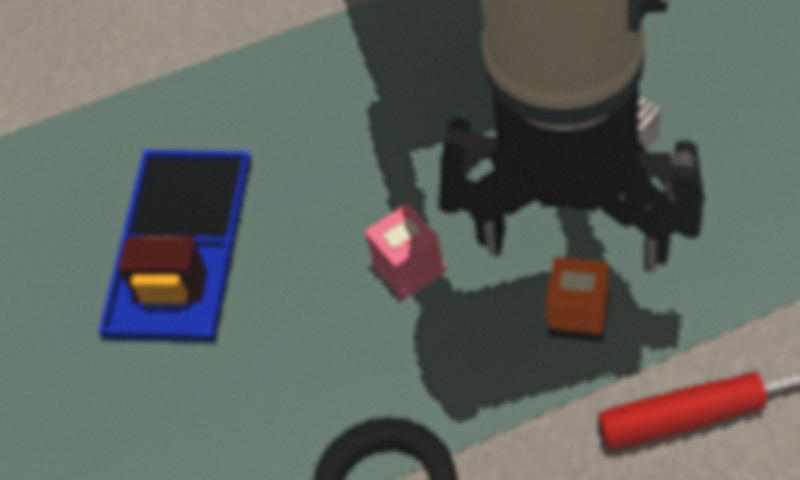

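The transformer stands in the bare blue compartment and the relay lies between the open fingers, clear of the pink one. I descend on the relay.

```bash
python3 -m creep '[{"wx":0,"wy":0,"wz":0,"tx":0,"ty":0.5,"tz":-20,"grip":1},{"wx":0,"wy":0,"wz":0,"tx":0,"ty":0.5,"tz":-40,"grip":1},{"wx":0,"wy":0,"wz":0,"tx":0,"ty":0.5,"tz":-47,"grip":1},{"wx":0,"wy":0,"wz":0,"tx":0,"ty":0.5,"tz":-47,"grip":1},{"wx":0,"wy":0,"wz":0,"tx":0,"ty":0.5,"tz":-47,"grip":1}]'
```

```text
clock: 15.65
position: [0.6714, -0.0771, 0.0141]
tool_rot: [[-0.833, 0.553, 0.0], [0.553, 0.833, -0.0], [-0.0, 0.0, -1.0]]
ft_force: [-0.9, 0.3, 0.5]
gripper_width: 0.0856
gripper_force: 0.0
```

```bash
python3 -m creep '[{"wx":0,"wy":0,"wz":0,"tx":0,"ty":0,"tz":-1,"grip":0.6},{"wx":0,"wy":0,"wz":0,"tx":0,"ty":0,"tz":-1,"grip":0.25},{"wx":0,"wy":0,"wz":0,"tx":0,"ty":0,"tz":-1,"grip":0.25},{"wx":0,"wy":0,"wz":0,"tx":0,"ty":0,"tz":-1,"grip":0.25},{"wx":0,"wy":0,"wz":0,"tx":0,"ty":0,"tz":-1,"grip":0.25},{"wx":0,"wy":0,"wz":0,"tx":0,"ty":0,"tz":-1,"grip":0.25},{"wx":0,"wy":0,"wz":0,"tx":0,"ty":0,"tz":-1,"grip":0.25}]' 30
```

```text
clock: 16.23
position: [0.6718, -0.0765, 0.0131]
tool_rot: [[-0.834, 0.552, 0.001], [0.552, 0.834, -0.0], [-0.001, 0.001, -1.0]]
ft_force: [0.0, -0.4, 4.8]
gripper_width: 0.0336
gripper_force: 30.8
```

```bash
python3 -m creep '[{"wx":0,"wy":0,"wz":0,"tx":0,"ty":0,"tz":25,"grip":0.25},{"wx":0,"wy":0,"wz":0,"tx":0,"ty":0,"tz":60,"grip":0.25},{"wx":0,"wy":0,"wz":2,"tx":-10,"ty":-10,"tz":90,"grip":0.25},{"wx":0,"wy":0,"wz":5,"tx":-35,"ty":-35,"tz":95,"grip":0.25},{"wx":0,"wy":0,"wz":5.4,"tx":-63,"ty":-63,"tz":95,"grip":0.25},{"wx":0,"wy":0,"wz":5.4,"tx":-91,"ty":-92,"tz":95,"grip":0.25},{"wx":0,"wy":0,"wz":5.4,"tx":-119,"ty":-120,"tz":95,"grip":0.25},{"wx":0,"wy":0,"wz":5.4,"tx":-145,"ty":-147,"tz":95,"grip":0.25}]'
python3 -m creep '[{"wx":0,"wy":0,"wz":0,"tx":-20,"ty":-20,"tz":0,"grip":0.25},{"wx":0,"wy":0,"wz":0,"tx":-37,"ty":-37,"tz":0,"grip":0.25},{"wx":0,"wy":0,"wz":0,"tx":-47,"ty":-47,"tz":-20,"grip":0.25},{"wx":0,"wy":0,"wz":0,"tx":-47,"ty":-47,"tz":-45,"grip":0.25},{"wx":0,"wy":0,"wz":0,"tx":-47,"ty":-47,"tz":-65,"grip":0.25},{"wx":0,"wy":0,"wz":0,"tx":-47,"ty":-47,"tz":-80,"grip":0.25},{"wx":0,"wy":0,"wz":0,"tx":-47,"ty":-47,"tz":-85,"grip":0.25},{"wx":0,"wy":0,"wz":0,"tx":-47,"ty":-47,"tz":-85,"grip":0.25}]'
python3 - <<'E'
from plant import vision,telemetry; import cv2,numpy as np
a=vision.get_image("scene")["img"]
cv2.imwrite("pics/a9.png",cv2.resize(a[170:330,60:260],(750,600),interpolation=2)[:,:,::-1])
print(telemetry.read_state()["position"])
E
```

```text
clock: 16.9
position: [0.5244, -0.2244, 0.1066]
tool_rot: [[-0.882, 0.471, -0.001], [0.471, 0.882, 0.0], [0.001, -0.0, -1.0]]
ft_force: [-0.5, -0.5, -0.1]
gripper_width: 0.0338
gripper_force: 30.4
clock: 17.57
position: [0.4781, -0.2697, 0.02]
tool_rot: [[-0.882, 0.471, -0.004], [0.471, 0.882, 0.002], [0.004, 0.0, -1.0]]
ft_force: [-0.1, -0.0, -0.9]
gripper_width: 0.0334
gripper_force: 30.4
[ 0.47895484 -0.27018699  0.02169112]
```

View pics/a9.png

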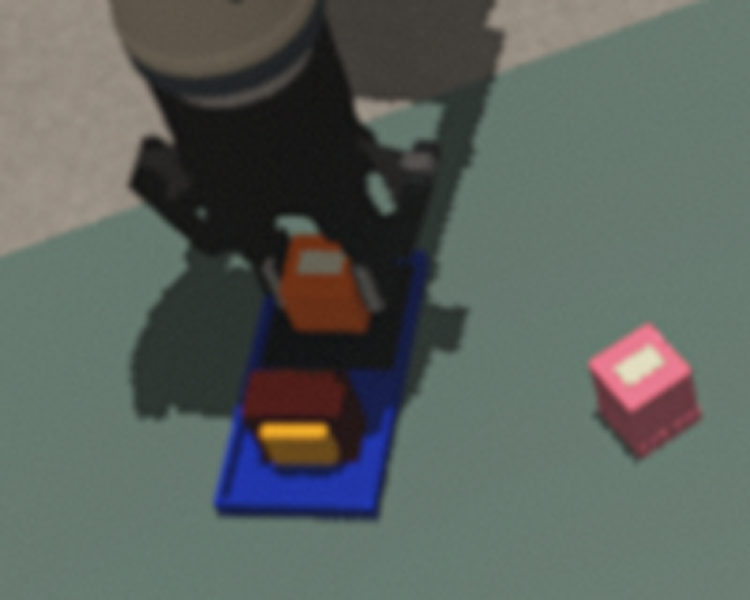

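The relay is over the foam compartment, upright and clear of the transformer. I lower it to contact.

```bash
python3 -m creep '[{"wx":0,"wy":0,"wz":0,"tx":0,"ty":0,"tz":-2,"grip":0.25},{"wx":0,"wy":0,"wz":0,"tx":0,"ty":0,"tz":-3,"grip":0.25},{"wx":0,"wy":0,"wz":0,"tx":0,"ty":0,"tz":-4,"grip":0.25},{"wx":0,"wy":0,"wz":0,"tx":0,"ty":0,"tz":-5,"grip":0.25},{"wx":0,"wy":0,"wz":0,"tx":0,"ty":0,"tz":-5.5,"grip":0.25},{"wx":0,"wy":0,"wz":0,"tx":0,"ty":0,"tz":-5.5,"grip":0.25}]'
```

```text
clock: 18.12
position: [0.4795, -0.2706, 0.0171]
tool_rot: [[-0.882, 0.471, 0.001], [0.471, 0.882, -0.0], [-0.001, -0.0, -1.0]]
ft_force: [-0.5, 0.7, 0.1]
gripper_width: 0.0338
gripper_force: 30.5
```

```bash
python3 -m creep '[{"wx":0,"wy":0,"wz":0,"tx":0,"ty":0,"tz":-0.5,"grip":0.25},{"wx":0,"wy":0,"wz":0,"tx":0,"ty":0,"tz":-0.5,"grip":0.25},{"wx":0,"wy":0,"wz":0,"tx":0,"ty":0,"tz":-0.5,"grip":0.25}]'
```

```text
clock: 18.37
position: [0.4796, -0.2706, 0.0171]
tool_rot: [[-0.882, 0.471, 0.001], [0.471, 0.882, -0.0], [-0.001, 0.0, -1.0]]
ft_force: [-1.8, 1.5, 5.5]
gripper_width: 0.0335
gripper_force: 31.0
```

```bash
python3 -m creep '[{"wx":0,"wy":0,"wz":0,"tx":0,"ty":0,"tz":0,"grip":0.45},{"wx":0,"wy":0,"wz":0,"tx":0,"ty":0,"tz":0,"grip":0.55},{"wx":0,"wy":0,"wz":0,"tx":0,"ty":0,"tz":0,"grip":0.6},{"wx":0,"wy":0,"wz":0,"tx":0,"ty":0,"tz":0,"grip":0.6},{"wx":0,"wy":0,"wz":0,"tx":0,"ty":0,"tz":1,"grip":0.6},{"wx":0,"wy":0,"wz":0,"tx":0,"ty":0,"tz":20,"grip":0.6},{"wx":0,"wy":0,"wz":0,"tx":0,"ty":0,"tz":55,"grip":0.6},{"wx":0,"wy":0,"wz":0,"tx":0,"ty":0,"tz":90,"grip":0.8}]'
python3 -m creep '[{"wx":0,"wy":0,"wz":0,"tx":0,"ty":0,"tz":40,"grip":0.8},{"wx":0,"wy":0,"wz":0,"tx":-20,"ty":-30,"tz":60,"grip":0.8},{"wx":0,"wy":0,"wz":0,"tx":-40,"ty":-60,"tz":80,"grip":0.8},{"wx":0,"wy":0,"wz":0,"tx":-60,"ty":-90,"tz":100,"grip":0.8},{"wx":0,"wy":0,"wz":0,"tx":-80,"ty":-120,"tz":100,"grip":0.8},{"wx":0,"wy":0,"wz":0,"tx":-100,"ty":-150,"tz":100,"grip":0.8},{"wx":0,"wy":0,"wz":0,"tx":-100,"ty":-150,"tz":100,"grip":0.8},{"wx":0,"wy":0,"wz":0,"tx":-100,"ty":-150,"tz":100,"grip":0.8}]'
python3 - <<'E'
from plant import vision; import cv2,numpy as np
for n in("scene","top"):
    d=vision.get_image(n); np.savez(f"{n}1.npz",**d); cv2.imwrite(f"pics/{n}1.png",d["img"][:,:,::-1])
E
cat > c.py <<'E'
from lib import *
d=dict(np.load("top1.npz")); Z=heights(d)[:,:,2]
T={"yellow":((492.5,250.3),-174.2),"blue":((510.4,-286.7),151.9)}
d0=dict(np.load("top0.npz")); print("changed heatsink px:",np.abs(d["img"][262:300,300:340].astype(int)-d0["img"][262:300,300:340]).mean().round(2))
for n,s,h,t in[("fan",(170,308),.032,"yellow"),("cap",(175,350),.049,"yellow"),("trans",(510,288),.044,"blue"),("relay",(490,326),.046,"blue")]:
    m=comp((Z>h-.008)&(Z<h+.03),s); r,c=rect(d,m,h); o,a=T[t]; a=np.radians(a); v=np.array(r[0])-o
    print(n,m.sum(),np.round(r[0],1),np.round(r[1],1),"tray xy",np.round([v@[np.cos(a),np.sin(a)],v@[-np.sin(a),np.cos(a)]],1),"top z",np.median(Z[m]).round(4))
E
python3 c.py
```

```text
clock: 19.03
position: [0.4782, -0.2698, 0.1054]
tool_rot: [[-0.882, 0.471, -0.004], [0.471, 0.882, 0.002], [0.004, 0.0, -1.0]]
ft_force: [0.6, -0.1, 1.6]
gripper_width: 0.0619
gripper_force: 0.0
clock: 19.7
position: [0.3781, -0.4217, 0.2058]
tool_rot: [[-0.881, 0.474, -0.0], [0.474, 0.881, 0.001], [0.001, 0.0, -1.0]]
ft_force: [0.5, 0.1, 0.2]
gripper_width: 0.0682
gripper_force: 0.0
changed heatsink px: 0.79
fan 580 [526.7 253.3] [40.  44.1] tray xy [-34.4   0.4] top z 0.0306
cap 421 [458.  246.8] [34.2 36.4] tray xy [34.7 -0. ] top z 0.0493
trans 553 [ 538.2 -299.6] [47. 35.] tray xy [-30.6  -1.7] top z 0.0438
relay 524 [ 481.3 -268.9] [37.2 34.6] tray xy [34. -2.] top z 0.0462
```

View pics/top1.png

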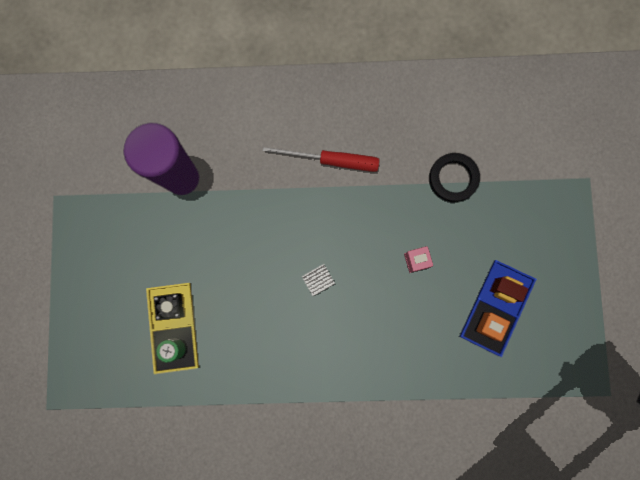

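View pics/scene1.png

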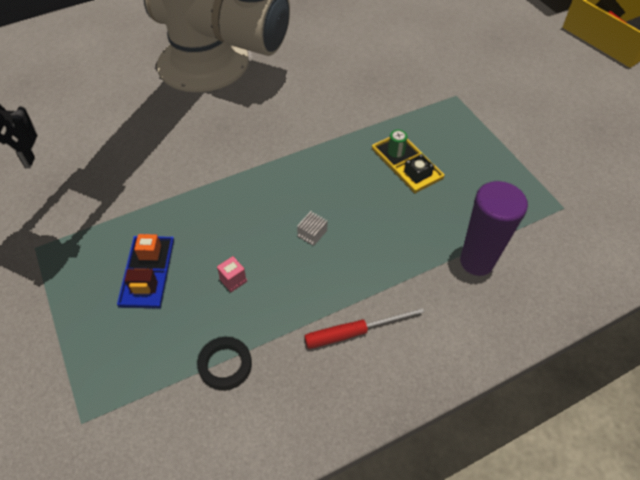

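Both views show all four parts upright in their own compartments, within about 4 mm of centre. The heat sink (319,280), tumbler, tape roll and screwdriver have not moved.

```bash
python3 -c "
from plant import robot; print(robot.finish_job())"
```

```text
the job is handed in; nothing more can be done
None
```

I handed the job in at about 20 s on the robot's clock: all four parts stand upright in their correct compartments, within about 4 mm of centre, and the other objects are where they were.

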